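# Level the carving bed and gauge its gap

## Task

Turn the black knob of the carving bed until its hinged platform, with the wooden panel on it, sits level. Then pick up the steel taper gauge by its upright wooden handle, slide its blade straight and flat into the slot between the platform and the steel plate below until it drags snugly, without forcing it, and finish while holding it there: the program ends with the gauge still gripped at that depth and the platform level. Leave everything else on the table where it is.

Things in the scene. Friction and masses are not known exactly. Their poses are not given: they have to be found in the camera images.
- bed: Grey cast base of the carving bed, fixed to the table, 200 mm deep (x), 200 mm wide (y), with a foot on its +y side for the knob column. Origin on the table surface under the middle of the slot's opening; its x axis points horizontally straight into the slot (away from the robot), z up. It stands turned up to 0.2 rad either way.
- mouth (a point): Point in the slot under the platform's square front lower edge: 12 mm inside the base's front (x), mid-width, on top of the lower plate, 16 mm above the table; axes as the base's. With the platform level the gap above this point is 7.5 mm; in front of it the slot flares to about 12 mm high with bevels above and below.
- plate_mid (a point): Centre of the lower steel plate's top, 56 mm past the mouth point. The plate is 130 mm wide (y), 112 mm deep (x), starts at the mouth point and is sprung downward: it starts to sink at about 3.5 N and yields 0.4 mm per further newton, 5 mm at most.
- platform: Hinged aluminium platform, 190 mm wide, 10 mm thick, a wooden panel (122 x 165 x 24 mm) clamped on it. Origin on the hinge axis at the back of the bed, 28.5 mm above the table; from there it reaches 166 mm along -x to its lower front edge (then 15 mm of bevelled nose). z is its upward normal: level when z is vertical. Its front edge starts raised by 0.04 to 0.1 rad.
- knob (a joint): Turn of the black knob in rad, growing clockwise seen from above. Starts at -1.9 to -0.9. Each radian clockwise lowers the platform's front by 0.05 rad; level at 0 (the grip bar then lies along the base's x, white pointer mark towards the back); past 0 it dips. Stops at -2.6 and 0.6. Stiff (0.14 N m), stays where it is left.
- knob_grip (a point): Centre of the knob's grip bar, on its upright axis, 98 mm above the table: bar 48 mm long (point x), 14 mm thick (point y), 30 mm high, on a 52 mm round skirt whose top is 16 mm below this point. Fixed in the base frame at x +35, y +168 mm; the platform's edge is 73 mm away on the -y side and lower.
- gauge: Taper gauge, loose, about 0.22 kg, standing on its flat sole on the table: a steel blade 100 mm long, 26 mm wide along +x, an upright wooden handle at its rear. Origin on the sole at the blade root, where the handle begins; z up. The blade thickens from 3 mm at the tip to 13 mm at the root (1 in 10), its top sloping.
- gauge_grip (a point): Grasp point in the gauge's wooden handle, 46 mm above the sole and 12 mm behind the blade root (body x -12 mm); handle 24 mm along x, 22 mm across y, from 15 to 75 mm above the sole. Axes as the gauge's.
- gauge_tip (a point): Middle of the blade's tip, 1.5 mm above the sole, 112 mm ahead of the handle's centre; axes as the gauge's. Platform level, the blade first touches with this about 45 mm past the mouth point; the drag felt at the handle then grows 3 to 4 N per 10 mm. Snug: 4 to 14 N of squeeze between blade and platform, felt as about 3 to 9 N of drag, some 6 to 25 mm past first touch.
- chisel: Bystander: chisel with round wooden handle, 200 mm, lying on the robot's side of the bed, left of the slot.
- gouge: Bystander: wide gouge with round wooden handle, 180 mm, lying on the right.
- cup: Bystander: green cup, 76 mm wide, 75 mm high, right of the bed.
- teapot: Bystander: small clay teapot, 130 mm over spout and handle, 85 mm high, back right.
- brush_pot: Bystander: dark wooden pot of brushes, 80 mm wide, 220 mm high, far right.
- bowl: Bystander: brass bowl, 140 mm wide, 45 mm high, front right.
- mallet: Bystander: round wooden mallet, 250 mm, lying on the left, head 70 mm thick.
- wax_tin: Bystander: flat round tin, 80 mm wide, 30 mm high, left of the bed.
Mind the look-alikes: they are no part of the job. What is shaped like the gauge but purple or yellow is not meant.

How it is judged:
By the outcome, as a careful person would: the job done as asked, in the order asked, and still so for the second after the job is handed in, while the arm keeps its last pose, push and grip.
It also fails if it takes over 64 s, if anything falls off the work surface, if the arm or the gripper's body presses on something with over 40 N, if the wrist force passes 120 N, or if a joint passes its speed limit or range.

## Robot

A 6-joint arm with a two-finger parallel gripper is mounted at the origin on the work surface. World frame = base frame: x ahead of the robot, y to its left, z up, the work surface at z = 0. Lengths are in m, angles in degrees, forces in N, time in s.
With the tool pointing down it reaches from about 0.4 to 0.825 m from the base axis. Payload 7 kg.
Tool frame: the origin (TCP) lies on the centre line of the jaws, within the pads' length; the fingertips stand 11 mm ahead of it and the grasp point (between the pads) lies 8 mm behind it; z points along the fingers, y is the line along which they close (so a half turn about z gives the same grasp; the last joint's range is limited). The gripper opens to 88 mm and grips with 3 to 60 N. Pads are 19 mm wide; open, the fingers measure 130 mm over their backs; the gripper's body (78 mm by 193 mm) begins 47 mm behind the grasp point.
Start: joints at [-54.597, 20.546, 0.682, 0, -70.136, -16.507], TCP at [0.219, -0.639, 0.238] pointing down, gripper open.
Joint ranges: [-176.03, 176.03], [-82.01, 121.73], [-58.28, 71.71], [-173.87, 95.51], [-174.79, -0.11], [-173.66, 173.66]. Speed limits (degrees/s): [136.94, 136.94, 172.46, 180, 180, 180].

## Interface

Orientations are given as [roll, pitch, yaw] about the fixed x, y, z axes, in that order (R = Rz(yaw) Ry(pitch) Rx(roll)).
In Python, from plant import r, capture, camera_model, job gives the robot as it stands.
- The arm moves only by the tool drive_tool, never from a script. Its argument "increments" is a list that holds one entry, the list of rows, each a list of 5 numbers: the gripper's target within -1 to 1 (fully open at 1, half-way at 0, shut at -1), then the shift along the tool's x, y, z scaled (see below), then the turn about the tool's z scaled (see below). In form: [[[gripper, tx, ty, tz, roll], ...]]. A call has 1 to 5 rows; each row is the pose to reach, as a shift and turn from the pose commanded when the call began, along the tool's axes at that moment, turning the shorter way round; what a row does not reach only later rows make up. The controller multiplies each number of a shift by 120 mm and each number of a turn by 360 degrees. A row lasts 1/8 s, in which the tool goes at most 62.5 mm and 10.7 degrees, less where a joint would pass 70% of its speed; a pose out of reach is approached as far as the arm can. A call with a number of a shift or a turn outside -1 to 1 is refused whole. A call with a gripper value outside its range is refused whole. The fingers move at their own pace and stop on an object; "squeeze" is the grip in N (left out, the last holds). Time passes only in rows, so rows that repeat a pose let the fingers close. It gives the time, the measured TCP pose, the force, the opening and the grip force at its end, in the units of the state.
- r.get_state(): the state, without advancing time (a new reading comes with each control period).
- capture(name): name is "side" or "top" or "wrist"; returns the picture (384x512x3 uint8, red, green, blue); there is no depth.
- camera_model(name): a dict with "camera_matrix" (3x3 intrinsics, pixels), "k1" (the pictures are not rectified: a ray, as slopes to the right and down, at radius r is drawn at 1 + k1 r^2 times it, then the intrinsics apply), "rvec" (rotation vector, rad) and "tvec" (3), from world to camera coordinates, as OpenCV has them. Camera axes: x right, y down, z forward; pixel columns grow to the right and rows downward; lengths in m; the calibration is good to about 2 mm. A picture is of the moment at which its call begins: read the wrist's pose just before it. camera_model takes no time and is no camera call; for the wrist camera it gives the pose at the moment of the call.
- job.close_job(): hands the job in; it is judged then, once.
The state is a dict: "time_s": time; "joints": joint angles; "qd": joint speeds; "joint_torque": joint torques, N m; "tcp_pos": TCP position; "eef_rot": TCP orientation; "contact_force": force on the tool from outside, world axes, zero at the start; "moment": the same for the moment, N m; "gripper_width": finger opening in m; "gripper_force": force on a finger pad.
Only numpy, scipy, OpenCV 4.12 (cv2) and the standard library are available. Lean on these libraries where they do the work, as an engineer would, in place of code of your own. Each camera call takes 0.05 s, during which the arm holds its last target. There are 200 camera calls.

## Working session

There is one attempt and no reset: what is moved stays moved. The work goes in short steps, Python scripts to look and compute and a tool call to move; the robot and the scene stay as the last step left them, time stands still between calls to the robot, and variables do not carry over. Pictures are saved under pics/ and viewed, at most 10 in all, crops included, and the job is handed in when it is done.

Besides the shell and the picture viewer there is one more tool, called by a JSON object that holds its "name" and its "arguments". drive_tool: Moves the arm, as the interface text tells. Its arguments: {"type":"object","properties":{"increments":{"type":"array"},"squeeze":{"type":"number"}},"required":["increments"]}

```bash
mkdir -p pics; ls
python3 - <<'E'
from plant import r,capture,camera_model,job
import cv2
for n in("top","side"):
    cv2.imwrite(f"pics/{n}0.png",cv2.cvtColor(capture(n),cv2.COLOR_RGB2BGR)); print(camera_model(n))
print(r.get_state())
E
```

```text
pics
{'camera_matrix': array([[415.16347437,   0.        , 252.21401229],
       [  0.        , 415.16347437, 189.28276747],
       [  0.        ,   0.        ,   1.        ]]), 'k1': -0.021837395677654043, 'rvec': array([ 2.16644234, -2.18541278,  0.12243198]), 'tvec': array([-0.09668359,  0.55217584,  1.55855751])}
{'camera_matrix': array([[472.97685499,   0.        , 256.97070054],
       [  0.        , 472.97685499, 194.92284146],
       [  0.        ,   0.        ,   1.        ]]), 'k1': -0.16028521151387976, 'rvec': array([ 0.95729218, -2.24033755,  1.31958701]), 'tvec': array([0.31113787, 0.30757209, 1.21333508])}
{'time_s': 0.1, 'joints': array([-5.45964971e+01,  2.05876337e+01,  6.39812194e-01, -1.53831785e-02,
       -7.01357648e+01, -1.65066754e+01]), 'qd': array([-0.00874817, -0.09289042,  0.2154833 ,  0.04154423, -0.0273081 ,
       -0.0461576 ]), 'joint_torque': array([-1.39431158e-03, -5.84161341e+01,  2.93749559e+01,  7.01547727e+00,
        1.01702049e-02, -5.85125531e-05]), 'tcp_pos': array([ 0.21844001, -0.63824669,  0.23672634]), 'eef_rot': array([ 1.79915749e+02, -9.88501228e-03, -1.61108403e+02]), 'contact_force': array([ 0.46327262, -0.39927647, -0.51083098]), 'moment': array([-0.01324326, -0.00318578,  0.00516291]), 'gripper_force': 0.0, 'gripper_width': 0.08798748257130545}
```

View pics/top0.png

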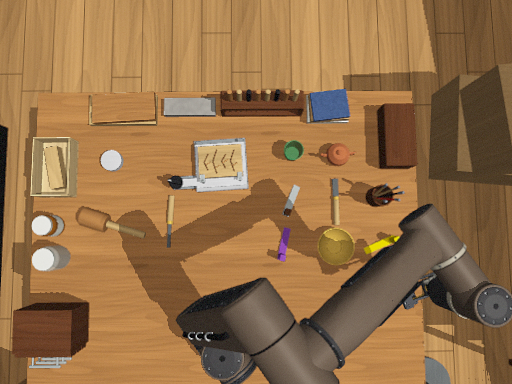

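View pics/side0.png

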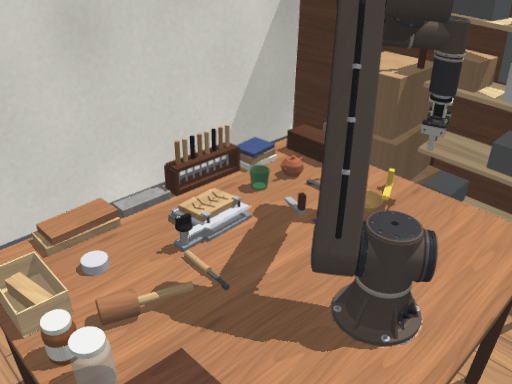

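The top view shows the bed at about (220,165), the knob at (176,182), and the steel gauge at (291,200) with its dark handle at the lower end. The purple (284,244) and yellow (382,243) ones are look-alikes. Next I'll enlarge this area and write helpers.

```bash
cat > h.py <<'E'
import numpy as np,cv2
from scipy.spatial.transform import Rotation as R
from plant import r,capture,camera_model,job
def ray(m,p):
    K=m["camera_matrix"];d=np.array([(p[0]-K[0,2])/K[0,0],(p[1]-K[1,2])/K[1,1]]);u=d.copy()
    for _ in range(20):u=d/(1+m["k1"]*(u@u))
    Rm=cv2.Rodrigues(np.array(m["rvec"]))[0];t=np.array(m["tvec"])
    return -Rm.T@t,Rm.T@np.array([*u,1])
def onz(m,p,z):
    c,d=ray(m,p);return c+d*(z-c[2])/d[2]
def proj(m,P):
    Rm=cv2.Rodrigues(np.array(m["rvec"]))[0];c=np.atleast_2d(P)@Rm.T+np.array(m["tvec"])
    u=c[:,:2]/c[:,2:];u=u*(1+m["k1"]*(u**2).sum(1,keepdims=True));K=m["camera_matrix"]
    return u*[K[0,0],K[1,1]]+[K[0,2],K[1,2]]
def save(n,f,box=None,s=1):
    im=cv2.cvtColor(capture(n),cv2.COLOR_RGB2BGR)
    if box:im=im[box[1]:box[3],box[0]:box[2]]
    cv2.imwrite(f"pics/{f}.png",cv2.resize(im,None,fx=s,fy=s,interpolation=cv2.INTER_CUBIC))
def st():
    s=r.get_state();print(round(s["time_s"],2),s["tcp_pos"].round(4),s["eef_rot"].round(2),"F",s["contact_force"].round(1),"M",s["moment"].round(2),s["gripper_width"].round(4),s["gripper_force"],s["joints"].round(0));return s
E
python3 - <<'E'
from h import *
im=cv2.imread("pics/top0.png")[130:225,160:310]
cv2.imwrite("pics/c0.png",cv2.resize(im,None,fx=5.3,fy=5.3,interpolation=cv2.INTER_CUBIC))
m=camera_model("top")
for n,p,z in [("knob",(176,182),.1),("gaugehandletop",(288,211),.075),("tip",(296.5,187),0),("bedFR",(247,188),.03),("bedFL",(196,191),.03)]:print(n,onz(m,p,z).round(3))
E
```

```text
knob [0.573 0.177 0.1  ]
gaugehandletop [ 0.465 -0.232  0.075]
tip [ 0.562 -0.275  0.   ]
bedFR [ 0.556 -0.082  0.03 ]
bedFL [0.546 0.113 0.03 ]
```

View pics/c0.png

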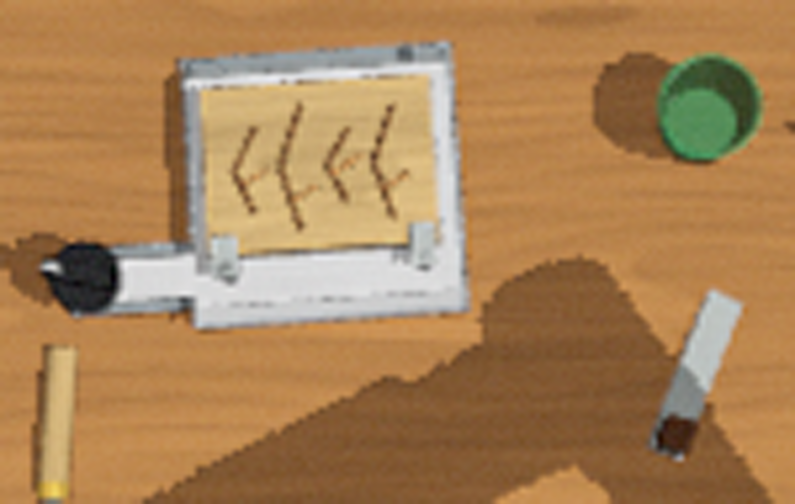

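The crop shows the bed turned slightly (front edge (198,328) to (468,312)). The knob is at (85,277) with its white pointer to the left. The gauge handle is at (678,435) and the blade tip at (728,297).

```bash
cat >> h.py <<'E'
def plan(pos,yaw):
    """print shift (/120mm) and turn (/360) from measured pose; yaw modulo 180"""
    s=r.get_state();Rt=R.from_euler("xyz",s["eef_rot"],degrees=True)
    d=Rt.inv().apply(np.array(pos)-s["tcp_pos"])/.12
    w=-((yaw-s["eef_rot"][2]+90)%180-90)
    print("shift",d.round(3),"turn",round(w/360,4),"alt",round((w-np.sign(w)*180)/360,4))
E
python3 - <<'E'
from h import *
s=st();m=camera_model("wrist");Rm=cv2.Rodrigues(np.array(m["rvec"]))[0];c=-Rm.T@m["tvec"]
Rt=R.from_euler("xyz",s["eef_rot"],degrees=True)
print("cam in tool",Rt.inv().apply(c-s["tcp_pos"]),Rt.inv().apply(Rm),m["camera_matrix"],m["k1"])
plan([.42,-.22,.27],s["eef_rot"][2])
mt=camera_model("top")
f=lambda u,v,z:onz(mt,(160+u/5.3,130+v/5.3),z)
a,b=f(198,328,.04),f(468,312,.04);print("bed yaw",np.degrees(np.arctan2(b[0]-a[0],a[1]-b[1])))
h,t=f(678,435,.075),f(728,297,.003);print("gauge",h,t,np.degrees(np.arctan2(t[1]-h[1],t[0]-h[0])),np.hypot(*(t-h)[:2]))
E
```

```text
Traceback (most recent call last):
  File "h.py", line 20, in st
    s=r.get_state();print(round(s["time_s"],2),s["tcp_pos"].round(4),s["eef_rot"].round(2),"F",s["contact_force"].round(1),"M",s["moment"].round(2),s["gripper_width"].round(4),s["gripper_force"],s["joints"].round(0));return s
                                                                                                                                                    ^^^^^^^^^^^^^^^^^^^^^^^^
AttributeError: 'float' object has no attribute 'round'
```

```bash
sed -i 's/s\["gripper_width"\].round(4)/round(s["gripper_width"],4)/' h.py
python3 - <<'E'
from h import *
s=st();m=camera_model("wrist");Rm=cv2.Rodrigues(np.array(m["rvec"]))[0];c=-Rm.T@m["tvec"]
Rt=R.from_euler("xyz",s["eef_rot"],degrees=True)
print("cam in tool",Rt.inv().apply(c-s["tcp_pos"]),Rt.inv().apply(Rm),m["camera_matrix"],m["k1"])
plan([.42,-.22,.27],s["eef_rot"][2])
mt=camera_model("top")
f=lambda u,v,z:onz(mt,(160+u/5.3,130+v/5.3),z)
a,b=f(198,328,.04),f(468,312,.04);print("bed yaw",a,b,np.degrees(np.arctan2(b[0]-a[0],a[1]-b[1])))
h,t=f(678,435,.075),f(728,297,.003);print("gauge",h,t,np.degrees(np.arctan2(t[1]-h[1],t[0]-h[0])),np.hypot(*(t-h)[:2]))
E
```

```text
0.1 [ 0.2184 -0.6382  0.2367] [ 1.7992e+02 -1.0000e-02 -1.6111e+02] F [ 0.5 -0.4 -0.5] M [-0.01 -0.    0.01] 0.088 0.0 [-55.  21.   1.  -0. -70. -17.]
cam in tool [ 7.86258613e-02  1.42236778e-04 -1.46693833e-01] [[-2.15874768e-04  9.99999969e-01  1.24841328e-04]
 [-9.57208671e-01 -1.70508304e-04 -2.89398569e-01]
 [-2.89398539e-01 -1.81973051e-04  9.57208678e-01]] [[295.51655682   0.         254.69728979]
 [  0.         295.51655682 195.31047147]
 [  0.           0.           1.        ]] -0.025887872144178332
shift [-2.718  2.754 -0.274] turn -0.0 alt -0.0
bed yaw [0.54190763 0.10647538 0.04      ] [ 0.55183339 -0.08651522  0.04      ] 2.9442030399150503
gauge [ 0.46095466 -0.231991    0.075     ] [ 0.56510947 -0.27766125  0.003     ] -23.676698705058662 0.1137277336448776
```

{"name": "drive_tool", "arguments": {"increments": [[[1,-0.9,0.92,-0.1,0],[1,-0.9,0.92,-0.1,0],[1,-0.9,0.92,-0.1,0]]]}}

```text
time_s: 0.48
tcp_pos: [0.2857, -0.4969, 0.2497]
eef_rot: [180.0, 0.0, -161.0]
contact_force: [-1.1, -1.0, 0.6]
gripper_width: 0.0875
gripper_force: 0.0
```

{"name": "drive_tool", "arguments": {"increments": [[[1,-0.9,0.92,-0.1,0],[1,-0.9,0.92,-0.1,0],[1,-0.9,0.92,-0.1,0]]]}}

```text
time_s: 0.85
tcp_pos: [0.3521, -0.3574, 0.2619]
eef_rot: [-180.0, 0.0, -161.0]
contact_force: [0.4, 0.4, -0.3]
gripper_width: 0.0874
gripper_force: 0.0
```

{"name": "drive_tool", "arguments": {"increments": [[[1,-0.9,0.9,-0.1,0],[1,-0.9,0.9,-0.1,0],[1,-0.9,0.9,-0.1,0],[1,-0.9,0.9,-0.1,0]]]}}

```text
time_s: 1.35
tcp_pos: [0.4193, -0.2209, 0.2737]
eef_rot: [180.0, 0.0, -160.9]
contact_force: [0.0, -0.5, -0.1]
gripper_width: 0.0876
gripper_force: 0.0
```

Run:
```python
from h import *
s=st();m=camera_model("wrist");save("wrist","w1",None,1.5)
np.save("w1.npy",np.array([m],dtype=object),allow_pickle=True)
plan([.57,.09,.26],-100)
```

```text
1.35 [ 0.4193 -0.2209  0.2737] [ 1.8000e+02  2.0000e-02 -1.6092e+02] F [ 0.  -0.5 -0.1] M [ 0.02 -0.   -0.  ] 0.0876 0.0 [ -4.  -0. -20.  -0. -70. -67.]
shift [-2.038  2.046  0.112] turn -0.1694 alt 0.3306
```

View pics/w1.png

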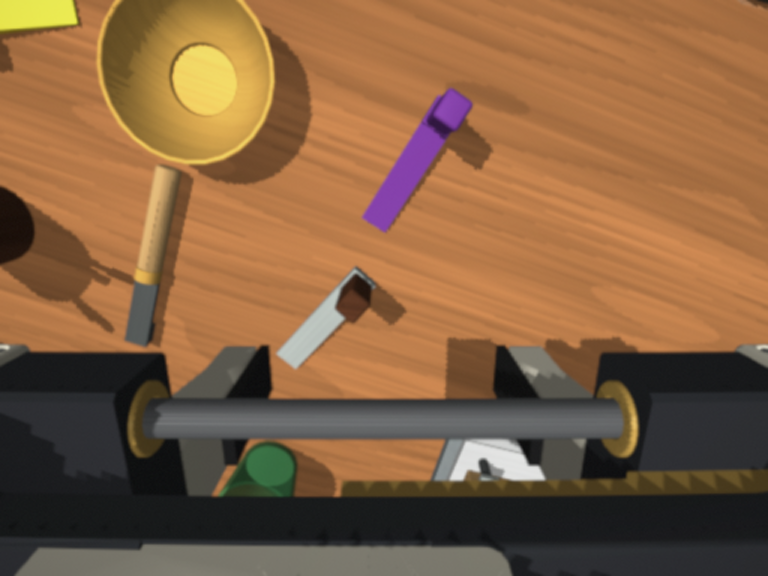

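The wrist view shows the steel gauge: tip corners (277,355) and (297,369), dark handle around (354,297), rear sole corners (357,267) and (376,284). All of these are at 1.5x scale.

Run:
```python
from h import *
m=np.load("w1.npy",allow_pickle=True)[0]
f=lambda u,v,z:onz(m,(u/1.5,v/1.5),z)
t1,t2=f(277,355,.003),f(297,369,.003);r1,r2=f(357,267,.005),f(376,284,.005)
t=(t1+t2)/2;b=(r1+r2)/2
print(t1,t2,r1,r2,"w",np.linalg.norm(t1-t2),np.linalg.norm(r1-r2),"len",np.linalg.norm(t-b))
d=(t-b)[:2];print("yaw",np.degrees(np.arctan2(d[1],d[0])),"tip",t,"handle",t[:2]-.112*d/np.linalg.norm(d))
for z in(.075,):print("handle top guess",f(355,287,z))
y=np.arctan2(d[1],d[0]);u=np.array([np.cos(y),np.sin(y)]);n=np.array([-u[1],u[0]]);h=t[:2]-.112*u
for nm in("wrist",):
  for z in(.015,.075):print(z,(proj(m,[[*(h+a*.012*u+c*.011*n),z] for a in(-1,1) for c in(-1,1)])*1.5).round(0).tolist())
```

```text
[ 0.56272696 -0.28567569  0.003     ] [ 0.57127261 -0.2618521   0.003     ] [ 0.44698254 -0.23677901  0.005     ] [ 0.4570852  -0.21401708  0.005     ] w 0.025309908749365225 0.02490319394340095 len 0.12474140216767052
yaw -22.816357261987235 tip [ 0.56699978 -0.27376389  0.003     ] handle [ 0.4637635  -0.23033267]
handle top guess [ 0.44613602 -0.23477283  0.075     ]
0.015 [[357.0, 271.0], [374.0, 286.0], [340.0, 289.0], [358.0, 304.0]]
0.075 [[353.0, 289.0], [373.0, 306.0], [334.0, 310.0], [354.0, 327.0]]
```

{"name": "drive_tool", "arguments": {"increments": [[[1,-1,1,0,0],[1,-1,1,0,0],[1,-1,1,0,0]]]}}

```text
time_s: 1.78
tcp_pos: [0.4937, -0.0693, 0.2733]
eef_rot: [180.0, -0.0, -161.1]
contact_force: [-0.3, -0.4, -1.2]
gripper_width: 0.0876
gripper_force: 0.0
```

{"name": "drive_tool", "arguments": {"increments": [[[1,-0.45,0.45,0,-0.03],[1,-0.8,0.8,0,-0.06],[1,-1,1,0,-0.09],[1,-1,1,0,-0.12],[1,-1,1,0,-0.145]]]}}

```text
time_s: 2.4
tcp_pos: [0.5681, 0.0816, 0.2726]
eef_rot: [179.9, -0.1, -108.6]
contact_force: [0.2, -0.2, 0.0]
gripper_width: 0.0875
gripper_force: 0.0
```

{"name": "drive_tool", "arguments": {"increments": [[[1,0,0,0,-0.024],[1,0,0,0,-0.024]]]}}

```text
time_s: 2.65
tcp_pos: [0.568, 0.0811, 0.2731]
eef_rot: [180.0, -0.0, -100.4]
contact_force: [-0.6, -0.3, 0.1]
gripper_width: 0.0873
gripper_force: 0.0
```

Run:
```python
from h import *
s=st();m=camera_model("wrist");save("wrist","w2",None,1.5)
np.save("w2.npy",np.array([m],dtype=object),allow_pickle=True)
```

```text
2.65 [0.568  0.0811 0.2731] [ 1.7995e+02 -3.0000e-02 -1.0040e+02] F [-0.6 -0.3  0.1] M [-0.01  0.15 -0.02] 0.0873 0.0 [ 28.  10.  -9.  -0. -71. -38.]
```

View pics/w2.png

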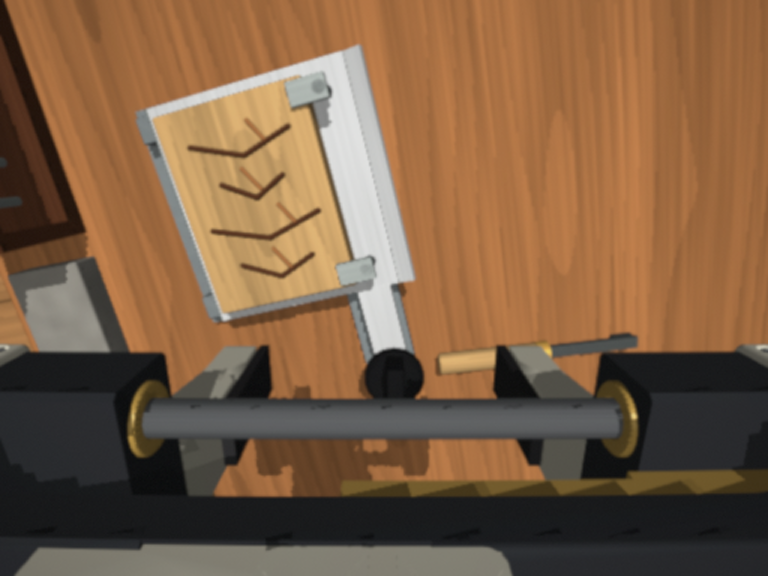

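The wrist view shows the knob skirt centred near (394,375), its bar nearly vertical in the picture (along tool x). The platform's nose edge runs from (361,46) to (413,279), and its back corners are at (150,108) and (218,320).

Run:
```python
from h import *
m=np.load("w2.npy",allow_pickle=True)[0]
f=lambda u,v,z:onz(m,(u/1.5,v/1.5),z)
yw=lambda a,b:np.degrees(np.arctan2(*( (a-b)[:2]*[-1,1]))) # a is +y
a,b=f(413,279,.04),f(361,46,.04);print("nose",a,b,yw(a,b),np.linalg.norm(a-b))
a,b=f(218,320,.03),f(140,112,.03);print("back",a,b,yw(a,b),np.linalg.norm(a-b))
k=f(394,375,.082);kt=f(396,380,.113);print("knob skirt",k,"bar top?",kt)
for y in(2,3,4):
  c=np.cos(np.radians(y));s=np.sin(np.radians(y));Rz=np.array([[c,-s],[s,c]])
  o=k[:2]-Rz@[.035,.168];print(y,"bed origin",o, "nose corners exp",(o+Rz@[-.003,.095]).round(4),(o+Rz@[-.003,-.095]).round(4))
im=cv2.imread("pics/w2.png")[330:420,350:440]
cv2.imwrite("pics/c2.png",cv2.resize(im,None,fx=6,fy=6,interpolation=cv2.INTER_CUBIC)); im2=cv2.imread("pics/top0.png")[168:198,160:200]
cv2.imwrite("pics/c2.png",np.hstack([cv2.resize(im,(540,540)),cv2.copyMakeBorder(cv2.resize(im2,(250,188)),0,352,0,0,0)]))
plan([k[0],k[1],.15],-100)
```

```text
nose [0.54487518 0.10897992 0.04      ] [ 0.55422351 -0.08196755  0.04      ] 2.8028286136968177 0.19117616382510005
back [0.73106871 0.11795881 0.03      ] [ 0.74340745 -0.07017879  0.03      ] 3.752288592723652 0.18854178017915807
knob skirt [0.57504876 0.17721751 0.082     ] bar top? [0.57229392 0.16582511 0.113     ]
2 bed origin [0.54593319 0.00809837] nose corners exp [0.5396 0.1029] [ 0.5463 -0.0869]
3 bed origin [0.54888917 0.00761599] nose corners exp [0.5409 0.1023] [ 0.5509 -0.0874]
4 bed origin [0.5518531  0.00718527] nose corners exp [0.5422 0.1017] [ 0.5555 -0.0878]
shift [-0.798  0.087  1.026] turn -0.0014 alt 0.4986
```

View pics/c2.png

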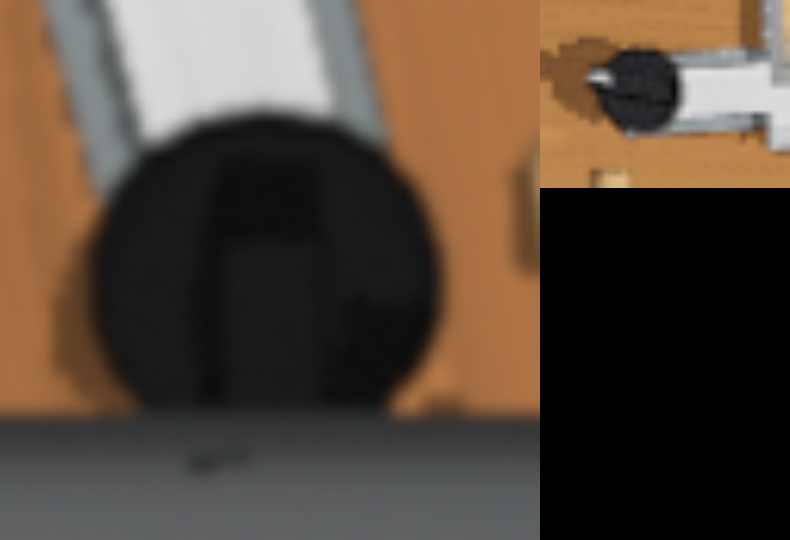

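{"name": "drive_tool", "arguments": {"increments": [[[1,-0.5,0.06,0,0],[1,-0.81,0.092,0.4,0],[1,-0.81,0.092,0.8,0],[1,-0.81,0.092,1,0]]]}}

```text
time_s: 3.2
tcp_pos: [0.5731, 0.1792, 0.1505]
eef_rot: [179.8, -0.1, -100.5]
contact_force: [0.8, 0.6, 0.0]
gripper_width: 0.0877
gripper_force: 0.0
```

{"name": "drive_tool", "arguments": {"increments": [[[1,0,0,0.25,0],[1,0,0,0.4,0],[1,0,0,0.467,0]]]}}

```text
time_s: 3.58
tcp_pos: [0.574, 0.179, 0.0963]
eef_rot: [179.9, -0.1, -100.5]
contact_force: [1.3, -0.4, -0.6]
gripper_width: 0.0877
gripper_force: 0.0
```

{"name": "drive_tool", "arguments": {"increments": [[[-1,0,0,0,0],[-1,0,0,0,0],[-1,0,0,0,0],[-1,0,0,0,0],[-1,0,0,0,0]]], "squeeze": 8}}

```text
time_s: 4.2
tcp_pos: [0.5745, 0.1799, 0.0978]
eef_rot: [-180.0, 0.0, -100.3]
contact_force: [-1.0, -0.1, 0.2]
gripper_width: 0.0433
gripper_force: 0.0
```

Run:
```python
from h import *
s=st();plan([.5745,.1785,.097],-100.4)
```

```text
4.2 [0.5745 0.1799 0.0978] [-1.7998e+02  2.0000e-02 -1.0026e+02] F [-1.  -0.1  0.2] M [-0.    0.1   0.02] 0.0433 0.0 [ 36.  21. -19.   0. -50. -46.]
shift [ 0.011 -0.002  0.007] turn 0.0004 alt -0.4996
```

{"name": "drive_tool", "arguments": {"increments": [[[-1,0,0,0,0],[-1,0,0,0,0],[-1,0,0,0,0],[-1,0,0,0,0],[-1,0,0,0,0]]], "squeeze": 8}}

```text
time_s: 4.82
tcp_pos: [0.5757, 0.1797, 0.0977]
eef_rot: [-179.9, 0.0, -100.2]
contact_force: [4.7, -3.1, -2.3]
gripper_width: 0.0138
gripper_force: 8.0
```

Run:
```python
from h import *
s=st()
```

```text
4.83 [0.5757 0.1797 0.0977] [-1.7989e+02  2.0000e-02 -1.0025e+02] F [ 4.7 -3.1 -2.3] M [-0.74 -1.88  0.1 ] 0.0138 7.991979494690895 [ 36.  21. -19.   0. -50. -46.]
```

{"name": "drive_tool", "arguments": {"increments": [[[-1,0,-0.012,0,0],[-1,0,-0.012,0,0.02],[-1,0,-0.012,0,0.045],[-1,0,-0.012,0,0.07],[-1,0,-0.012,0,0.095]]], "squeeze": 35}}

```text
time_s: 5.45
tcp_pos: [0.5744, 0.1803, 0.0976]
eef_rot: [179.9, -0.0, -134.8]
contact_force: [-8.7, 6.6, 5.8]
gripper_width: 0.0138
gripper_force: 35.0
```

{"name": "drive_tool", "arguments": {"increments": [[[-1,0,0,0,0.025],[-1,0,0,0,0.05],[-1,0,0,0,0.075],[-1,0,0,0,0.1],[-1,0,0,0,0.11]]]}}

```text
time_s: 6.08
tcp_pos: [0.5737, 0.182, 0.0976]
eef_rot: [179.8, -0.1, -174.2]
contact_force: [-13.0, 12.9, 8.4]
gripper_width: 0.014
gripper_force: 35.0
```

Run:
```python
from h import *
s=st()
save("wrist","w3",None,1.5)
np.save("w3.npy",np.array([camera_model("wrist")],dtype=object),allow_pickle=True)
```

```text
6.08 [0.5737 0.182  0.0976] [ 1.7982e+02 -1.2000e-01 -1.7424e+02] F [-13.   12.9   8.4] M [4.93 4.96 0.13] 0.014 34.987801909446716 [  36.   21.  -19.   -0.  -50. -120.]
```

View pics/w3.png

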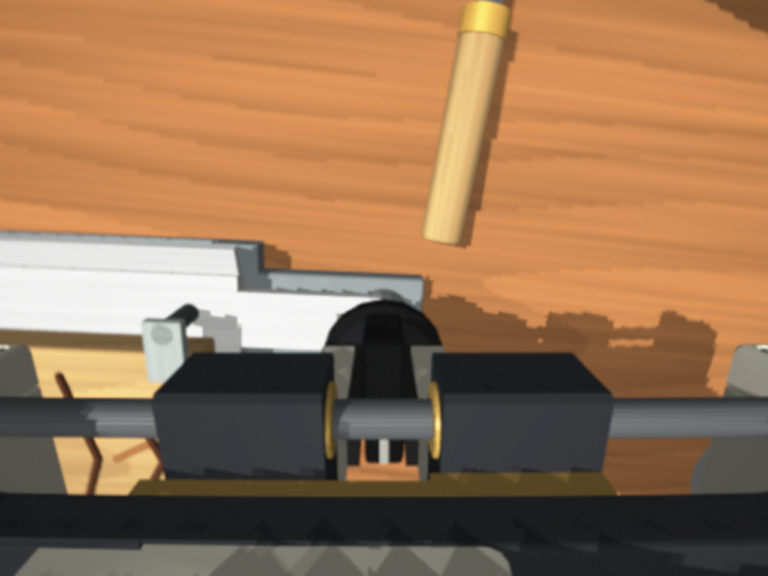

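The pointer mark at (384,450) now faces the back. Base foot front edge (265,271)–(422,277) and base nose edge (0,233)–(263,243) give another yaw estimate for the bed.

Run:
```python
from h import *
m=np.load("w3.npy",allow_pickle=True)[0]
f=lambda u,v,z:onz(m,(u/1.5,v/1.5),z)
for p,q,z in [((422,277),(265,271),.02),((263,243),(0,233),.03),((238,248+0),(2,234),.035),((238,290),(330,294),.02)]:
    a,b=f(*p,z),f(*q,z); d=a-b;d*=np.sign(d[1]);print(a.round(4),b.round(4),np.degrees(np.arctan2(-d[0],d[1])))
# edge fit: lines in gray
g=cv2.cvtColor(cv2.imread("pics/w3.png"),cv2.COLOR_BGR2GRAY)
l=cv2.createLineSegmentDetector().detect(g[200:345,0:440])[0][:,0]
for x in l:
    if abs(x[2]-x[0])>70:
        a,b=f(x[0],x[1]+200,.03),f(x[2],x[3]+200,.03);d=a-b;d*=np.sign(d[1]);print((x+[0,200,0,200]).round(1),round(np.degrees(np.arctan2(-d[0],d[1])),2))
m=np.load("w2.npy",allow_pickle=True)[0]
g=cv2.cvtColor(cv2.imread("pics/w2.png"),cv2.COLOR_BGR2GRAY)
l=cv2.createLineSegmentDetector().detect(g[30:335,120:430])[0][:,0]+[120,30,120,30]
print("w2")
for x in l:
    if np.hypot(x[2]-x[0],x[3]-x[1])>60:
        a,b=f(x[0],x[1],.04),f(x[2],x[3],.04);d=a-b
        an=np.degrees(np.arctan2(d[1],d[0]));print(x.round(1),round((an+45)%90-45,2))
```

```text
[0.552  0.2011 0.02  ] [0.5567 0.1193 0.02  ] 3.309542810178226
[0.54   0.1204 0.03  ] [ 0.5473 -0.01    0.03  ] 3.2020533693439055
[0.5425 0.1097 0.035 ] [ 0.5465 -0.0047  0.035 ] 1.9730469992473116
[0.5685 0.1053 0.02  ] [0.5659 0.1538 0.02  ] 2.969417423674741
[  0.5 328.1 143.1 334.4] 3.11
[376.9 297.2 237.  290.9] 2.87
[420.6 279.5 259.4 272.4] 2.93
[178.2 234.9 261.8 240.5] 1.55
[291.9 268.4 420.6 273.7] 3.15
[212.1 245.3   0.4 237.4] 3.22
[233.1 276.6   0.6 267.1] 3.08
[  3.1 227.4 178.1 235.4] 2.72
[160.6 269.9 233.1 273.1] 2.87
w2
[319.3 129.1 354.4 259.4] 3.44
[225.2 320.1 353.5 292.1] 2.36
[269.6 240.1 209.5 233.5] -16.91
[165.9 167.2 222.4 321.7] 3.33
[357.4  44.9 146.  108.2] 4.27
[349.3 260.3 307.6 105.8] 3.26
[151.2 117.3 298.7  73.4] 4.17
[414.  278.5 358.4  44.9] 3.6
[256.6 304.5 339.3 286.5] 2.21
[368.6 164.3 341.2  53.3] 3.44
[220.1 225.8 201.6 164.5] 1.03
[199.4 224.4 177.4 163.4] 3.6
```

{"name": "drive_tool", "arguments": {"increments": [[[-1,0.011,0.014,0,0.0073],[-1,0.011,0.014,0,0.0073],[-1,0.011,0.014,0,0.0073],[-1,0.011,0.014,0,0.0073]]]}}

```text
time_s: 6.62
tcp_pos: [0.5735, 0.1823, 0.0976]
eef_rot: [179.9, -0.0, -176.7]
contact_force: [-6.7, 6.1, 4.0]
gripper_width: 0.0136
gripper_force: 35.0
```

Run:
```python
from h import *
s=st()
```

```text
6.62 [0.5735 0.1823 0.0976] [ 1.7991e+02 -5.0000e-02 -1.7667e+02] F [-6.7  6.1  4. ] M [ 2.49  2.31 -0.04] 0.0136 34.99383866786957 [  36.   21.  -19.   -0.  -50. -123.]
```

{"name": "drive_tool", "arguments": {"increments": [[[0,0,0,0,0],[0,0,0,0,0],[0,0,0,0,0],[0,0,0,0,0],[0,0,0,-0.2,0]]]}}

```text
time_s: 7.25
tcp_pos: [0.5732, 0.1803, 0.1199]
eef_rot: [-179.9, -0.2, -176.7]
contact_force: [0.8, 0.3, -0.9]
gripper_width: 0.0435
gripper_force: 0.0
```

{"name": "drive_tool", "arguments": {"increments": [[[0,0.2,0,-0.5,0],[0,0.7,-0.3,-0.9,0],[0,1,-0.7,-0.9,0],[0,1,-1,-0.9,0],[0,1,-1,-0.9,0]]]}}

```text
time_s: 7.88
tcp_pos: [0.4605, 0.0522, 0.2305]
eef_rot: [179.9, 0.1, -176.8]
contact_force: [0.8, 0.7, -0.2]
gripper_width: 0.0439
gripper_force: 0.0
```

Run:
```python
from h import *
s=st()
m=camera_model("wrist");save("wrist","w4",None,1.5)
np.save("w4.npy",np.array([m],dtype=object),allow_pickle=True)
plan([.464,-.230,.17],157.2)
```

```text
7.88 [0.4605 0.0522 0.2305] [ 1.7995e+02  1.0000e-01 -1.7682e+02] F [ 0.8  0.7 -0.2] M [ 0.06 -0.11  0.02] 0.0439 0.0 [  31.    0.  -26.    0.  -64. -118.]
shift [ 0.11  -2.359  0.5  ] turn 0.0722 alt -0.4278
```

View pics/w4.png

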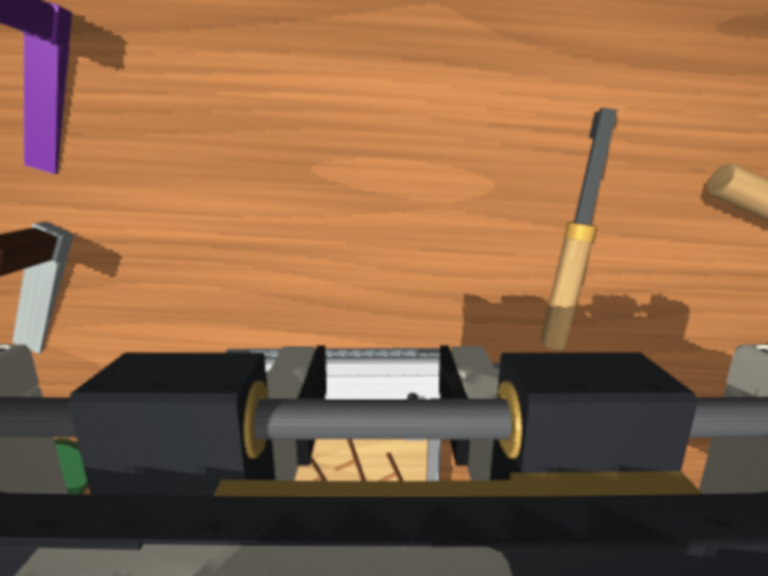

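{"name": "drive_tool", "arguments": {"increments": [[[0.2,0,-0.5,0,0],[0.2,0.03,-1,0,0],[0.2,0.05,-1,0,0]]]}}

```text
time_s: 8.3
tcp_pos: [0.4625, -0.0683, 0.229]
eef_rot: [-180.0, -0.1, -176.9]
contact_force: [0.3, -0.2, 1.1]
gripper_width: 0.0522
gripper_force: 0.0
```

{"name": "drive_tool", "arguments": {"increments": [[[0.2,0,-0.5,0,0.025],[0.2,0.03,-1,0.1,0.05],[0.2,0.05,-1,0.2,0.0722],[0.2,0.05,-1,0.2,0.0722]]]}}

```text
time_s: 8.8
tcp_pos: [0.4632, -0.1857, 0.2043]
eef_rot: [-180.0, -0.1, 157.3]
contact_force: [0.5, 0.1, 0.7]
gripper_width: 0.0527
gripper_force: 0.0
```

Run:
```python
from h import *
s=st();plan([.464,-.230,.1],157.2);plan([.464,-.230,.038],157.2)
im=capture("top");g=im.astype(int).sum(2);m=camera_model("top")
y0,x0=168,160
print(g[y0:y0+30,x0+5:x0+30].astype(int)//8)
print(proj(m,[[.573,.1823,.082],[.573,.1823,.113],[.573+.026,.1823,.09]]).round(1))
```

```text
8.8 [ 0.4632 -0.1857  0.2043] [-1.7995e+02 -1.4000e-01  1.5732e+02] F [0.5 0.1 0.7] M [-0.07  0.   -0.01] 0.0527 0.0 [   1.    5.  -24.   -0.  -61. -113.]
shift [-0.151 -0.337  0.869] turn 0.0003 alt -0.4997
shift [-0.152 -0.337  1.385] turn 0.0003 alt -0.4997
[[27 28 28 29 29 28 27 28 28 29 27 30 31 31 29 30 29 30 32 31 30 30 30 31
  31]
 [32 31 30 29 31 30 31 32 30 32 29 30 33 30 31 29 31 30 29 30 29 29 31 30
  32]
 [29 32 30 31 31 31 30 30 33 32 32 32 31 33 31 31 32 31 31 30 33 30 31 31
  30]
 [31 32 31 32 32 30 30 31 30 30 31 31 29 29 32 30 30 30 32 31 32 31 32 32
  31]
 [29 30 30 31 30 32 30 30 31 31 30 30 31 31 31 30 29 29 29 29 30 29 30 29
  29]
 [28 28 30 29 30 28 30 30 30 29 29 30 31 32 31 32 31 30 31 31 29 30 32 32
  31]
 [30 29 30 30 29 30 30 28 30 30 20 29 26 31 30 29 30 31 29 30 31 31 30 31
  31]
 [31 30 31 31 29 31 29 23 31 40  9 11 25 29 29 31 30 29 31 31 31 31 30 32
  34]
 [31 32 32 31 33 33 29 13 33 47  7  1  6  5 18 29 30 31 35 36 37 38 38 40
  45]
 [31 30 31 32 31 29 18 12 35 50  7  0  9 10  6 16 31 41 39 40 40 37 39 39
  37]
 [29 31 31 32 27 15  8  7 19 36  9  3 1
[... 907 characters left out ...]
8 27 29
  29]
 [31 30 29 30 30 31 31 31 31 28 30 32 32 32 32 30 31 32 27 24 23 30 31 31
  31]
 [37 35 34 36 36 35 34 38 35 34 36 36 36 37 36 37 35 37 27 27 24 30 29 30
  31]
 [49 49 47 48 49 48 48 49 48 49 50 49 50 49 49 51 51 47 32 26 27 33 33 32
  34]
 [49 48 48 49 49 50 48 48 48 49 48 48 49 49 48 48 49 47 26 28 29 33 33 33
  33]
 [49 48 49 46 47 47 47 45 50 47 49 48 47 49 48 48 48 45 26 30 31 32 33 33
  34]
 [48 50 47 28 33 45 49 47 54 46 48 49 49 48 49 48 48 45 25 30 33 33 35 34
  35]
 [49 49 48 32 44 60 64 65 64 54 49 49 50 49 50 48 50 48 21 30 34 35 35 34
  35]
 [50 50 47 33 47 59 63 64 62 51 48 48 48 50 48 49 51 47 22 31 35 36 36 35
  36]]
[[175.5 182.6]
 [174.  181.6]
 [175.2 175.3]]
```

{"name": "drive_tool", "arguments": {"increments": [[[0.2,-0.15,-0.337,0.2,0],[0.2,-0.15,-0.337,0.6,0],[0.2,-0.15,-0.337,0.85,0],[0.2,-0.15,-0.337,0.85,0]]]}}

```text
time_s: 9.35
tcp_pos: [0.4639, -0.229, 0.1022]
eef_rot: [-179.9, -0.2, 157.6]
contact_force: [0.4, 0.2, 0.8]
gripper_width: 0.0528
gripper_force: 0.0
```

{"name": "drive_tool", "arguments": {"increments": [[[0.2,0,0,0.25,0],[0.2,0,0,0.45,0],[0.2,0,0,0.53,0],[0.2,0,0,0.53,0]]]}}

```text
time_s: 9.85
tcp_pos: [0.4653, -0.2299, 0.0408]
eef_rot: [-180.0, 0.0, 157.4]
contact_force: [-0.5, -0.3, 1.0]
gripper_width: 0.0527
gripper_force: 0.0
```

{"name": "drive_tool", "arguments": {"increments": [[[-1,0,0,0,0],[-1,0,0,0,0],[-1,0,0,0,0],[-1,0,0,0,0],[-1,0,0,0,0]]], "squeeze": 8}}

```text
time_s: 10.48
tcp_pos: [0.4644, -0.2303, 0.0402]
eef_rot: [-180.0, 0.0, 157.3]
contact_force: [-1.8, 0.6, 5.2]
gripper_width: 0.0221
gripper_force: 7.9
```

Run:
```python
from h import *
s=st()
```

```text
10.47 [ 0.4644 -0.2303  0.0402] [-1.7999e+02  2.0000e-02  1.5732e+02] F [-1.8  0.6  5.2] M [-0.13  0.46 -0.02] 0.0221 7.943950742483139 [  -5.   19.  -33.    0.  -39. -108.]
```

{"name": "drive_tool", "arguments": {"increments": [[[-1,0,0,0,0],[-1,0,0,0,0],[-1,0,0,-0.1,0],[-1,0,0,-0.4,0],[-1,0,0,-0.8,0]]], "squeeze": 55}}

```text
time_s: 11.1
tcp_pos: [0.4632, -0.2299, 0.1363]
eef_rot: [-180.0, -0.2, 157.3]
contact_force: [1.3, -0.3, -1.6]
gripper_width: 0.0217
gripper_force: 54.9
```

{"name": "drive_tool", "arguments": {"increments": [[[-1,0.2,0.3,0,0],[-1,0.4,0.6,0,-0.02],[-1,0.57,0.83,0,-0.04],[-1,0.57,0.83,0,-0.06],[-1,0.57,0.83,0,-0.0718]]]}}

```text
time_s: 11.72
tcp_pos: [0.4394, -0.1112, 0.1365]
eef_rot: [180.0, 0.0, -176.6]
contact_force: [0.9, 0.4, -1.1]
gripper_width: 0.0213
gripper_force: 54.9
```

Run:
```python
from h import *
s=st();plan([.4155,.0053,.08],-176.85)
```

```text
11.72 [ 0.4394 -0.1112  0.1365] [ 1.7998e+02  2.0000e-02 -1.7658e+02] F [ 0.9  0.4 -1.1] M [-0.02  0.09  0.06] 0.0213 54.87423777580261 [ 11.   5. -34.  -0. -51. -97.]
shift [0.141 0.981 0.471] turn 0.0007 alt -0.4993
```

{"name": "drive_tool", "arguments": {"increments": [[[-1,0.07,0.45,0,0.0007],[-1,0.141,0.9,0,0.0007],[-1,0.141,0.98,0.3,0.0007],[-1,0.141,0.98,0.55,0.0007],[-1,0.141,0.98,0.64,0.0007]]]}}

```text
time_s: 12.35
tcp_pos: [0.4152, 0.0044, 0.0582]
eef_rot: [-179.9, -0.1, -177.1]
contact_force: [0.0, -0.4, -1.8]
gripper_width: 0.0216
gripper_force: 54.9
```

Run:
```python
from h import *
s=st();plan([.4155,.0053,.0577],-176.85)
s=st();save("wrist","w5",None,1.5)
```

```text
12.35 [0.4152 0.0044 0.0582] [-1.7995e+02 -1.4000e-01 -1.7706e+02] F [ 0.  -0.4 -1.8] M [-0.04  0.1   0.01] 0.0216 54.87465441226959 [  28.    8.  -44.   -0.  -37. -115.]
shift [-0.003  0.007  0.004] turn -0.0006 alt 0.4994
12.35 [0.4152 0.0044 0.0582] [-1.7995e+02 -1.4000e-01 -1.7706e+02] F [ 0.  -0.4 -1.8] M [-0.04  0.1   0.01] 0.0216 54.87465441226959 [  28.    8.  -44.   -0.  -37. -115.]
```

View pics/w5.png

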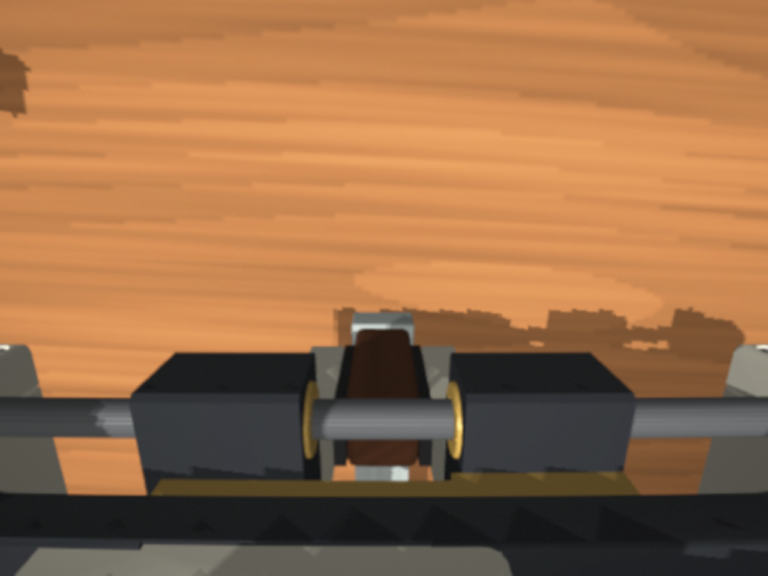

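The gauge handle sits square in the jaws, with its rear at (383,325) and its blade ahead at (385,472), straight along tool −x. Now I'll start inserting it.

{"name": "drive_tool", "arguments": {"increments": [[[-1,-0.1,0,0,-0.0006],[-1,-0.2,0,0,-0.0006],[-1,-0.3,0,0,-0.0006],[-1,-0.375,0,0,-0.0006],[-1,-0.375,0,0,-0.0006]]]}}

```text
time_s: 13.02
tcp_pos: [0.4619, 0.0068, 0.0591]
eef_rot: [180.0, 0.0, -176.9]
contact_force: [0.5, -0.3, -2.7]
gripper_width: 0.022
gripper_force: 54.9
```

{"name": "drive_tool", "arguments": {"increments": [[[-1,0,0,0.005,0],[-1,0,0,0.01,0],[-1,0,0,0.01,0]]]}}

```text
time_s: 13.4
tcp_pos: [0.4609, 0.0069, 0.0579]
eef_rot: [-180.0, -0.0, -176.9]
contact_force: [-0.9, 0.6, -1.5]
gripper_width: 0.0217
gripper_force: 54.9
```

Run:
```python
from h import *
s=st()
```

```text
13.4 [0.4609 0.0069 0.0579] [-1.8000e+02 -1.0000e-02 -1.7687e+02] F [-0.9  0.6 -1.5] M [ 0.04  0.02 -0.03] 0.0217 54.87464725971222 [  25.   12.  -39.   -0.  -39. -112.]
```

{"name": "drive_tool", "arguments": {"increments": [[[-1,0,0,0.004,0],[-1,0,0,0.008,0],[-1,0,0,0.008,0]]]}}

```text
time_s: 13.78
tcp_pos: [0.4612, 0.0069, 0.0569]
eef_rot: [-180.0, -0.0, -176.9]
contact_force: [0.7, -0.2, -2.1]
gripper_width: 0.0215
gripper_force: 54.9
```

{"name": "drive_tool", "arguments": {"increments": [[[-1,0,0,0.003,0],[-1,0,0,0.005,0],[-1,0,0,0.005,0]]]}}

```text
time_s: 14.15
tcp_pos: [0.4612, 0.0068, 0.0563]
eef_rot: [-180.0, -0.0, -176.9]
contact_force: [-0.4, -0.5, -2.1]
gripper_width: 0.0217
gripper_force: 54.9
```

{"name": "drive_tool", "arguments": {"increments": [[[-1,-0.05,0,0,0],[-1,-0.1,0,0,0],[-1,-0.16,0,0,0],[-1,-0.16,0,0,0]]]}}

```text
time_s: 14.65
tcp_pos: [0.4812, 0.008, 0.0563]
eef_rot: [-180.0, 0.0, -176.9]
contact_force: [-0.2, 1.0, -1.3]
gripper_width: 0.0219
gripper_force: 54.9
```

{"name": "drive_tool", "arguments": {"increments": [[[-1,0,0,0.002,0],[-1,0,0,0.004,0],[-1,0,0,0.004,0]]]}}

```text
time_s: 15.02
tcp_pos: [0.4807, 0.008, 0.0562]
eef_rot: [180.0, 0.1, -176.9]
contact_force: [1.5, -0.2, 0.0]
gripper_width: 0.0218
gripper_force: 54.9
```

{"name": "drive_tool", "arguments": {"increments": [[[-1,0,0,0.002,0],[-1,0,0,0.004,0],[-1,0,0,0.004,0]]]}}

```text
time_s: 15.4
tcp_pos: [0.4807, 0.008, 0.0556]
eef_rot: [180.0, 0.0, -176.9]
contact_force: [0.9, -0.2, 1.5]
gripper_width: 0.0219
gripper_force: 54.9
```

{"name": "drive_tool", "arguments": {"increments": [[[-1,-0.03,0,0,0],[-1,-0.06,0,0,0],[-1,-0.08,0,0,0],[-1,-0.08,0,0,0]]]}}

```text
time_s: 15.9
tcp_pos: [0.49, 0.0083, 0.0553]
eef_rot: [-180.0, -0.0, -176.9]
contact_force: [-2.4, -0.7, 2.1]
gripper_width: 0.0217
gripper_force: 54.9
```

{"name": "drive_tool", "arguments": {"increments": [[[-1,-0.02,0,0,0],[-1,-0.04,0,0.001,0],[-1,-0.04,0,0.001,0]]]}}

```text
time_s: 16.27
tcp_pos: [0.4951, 0.0088, 0.0553]
eef_rot: [180.0, 0.0, -176.9]
contact_force: [-1.8, 0.6, 2.8]
gripper_width: 0.0216
gripper_force: 54.9
```

{"name": "drive_tool", "arguments": {"increments": [[[-1,-0.02,0,0.002,0],[-1,-0.04,0,0.004,0],[-1,-0.04,0,0.004,0]]]}}

```text
time_s: 16.65
tcp_pos: [0.4998, 0.009, 0.0548]
eef_rot: [-180.0, 0.0, -176.9]
contact_force: [-3.1, -0.9, 2.5]
gripper_width: 0.0217
gripper_force: 54.9
```

Run:
```python
from h import *
s=st()
```

```text
16.65 [0.4998 0.009  0.0548] [-1.8000e+02  1.0000e-02 -1.7687e+02] F [-3.1 -0.9  2.5] M [-0.22  0.8  -0.05] 0.0217 54.876365661621094 [  24.   16.  -34.    0.  -40. -110.]
```

{"name": "drive_tool", "arguments": {"increments": [[[-1,-0.02,0,-0.001,0],[-1,-0.04,0,-0.002,0],[-1,-0.04,0,-0.002,0]]]}}

```text
time_s: 17.02
tcp_pos: [0.5048, 0.0093, 0.0551]
eef_rot: [180.0, 0.0, -176.9]
contact_force: [-2.5, -0.7, 2.6]
gripper_width: 0.0215
gripper_force: 54.9
```

{"name": "drive_tool", "arguments": {"increments": [[[-1,-0.02,0,0,0],[-1,-0.04,0,0,0],[-1,-0.04,0,0,0]]]}}

```text
time_s: 17.4
tcp_pos: [0.5095, 0.0095, 0.055]
eef_rot: [180.0, 0.0, -176.9]
contact_force: [-2.0, -0.2, 2.4]
gripper_width: 0.0218
gripper_force: 54.9
```

Run:
```python
from h import *
s=st()
```

```text
17.4 [0.5095 0.0095 0.055 ] [ 1.8000e+02  2.0000e-02 -1.7687e+02] F [-2.  -0.2  2.4] M [-0.21  0.65 -0.09] 0.0218 54.876049160957336 [  23.   17.  -33.    0.  -40. -110.]
```

{"name": "drive_tool", "arguments": {"increments": [[[-1,0,0,-0.003,0],[-1,0,0,-0.005,0],[-1,0,0,-0.005,0]]]}}

```text
time_s: 17.77
tcp_pos: [0.5095, 0.0096, 0.0553]
eef_rot: [180.0, 0.0, -176.9]
contact_force: [4.1, -1.4, -9.0]
gripper_width: 0.0218
gripper_force: 54.9
```

{"name": "drive_tool", "arguments": {"increments": [[[-1,-0.015,0,0,0],[-1,-0.03,0,0,0],[-1,-0.03,0,0,0]]]}}

```text
time_s: 18.15
tcp_pos: [0.5109, 0.0093, 0.0553]
eef_rot: [-180.0, -0.2, -176.9]
contact_force: [-5.0, -0.6, -1.2]
gripper_width: 0.0216
gripper_force: 54.9
```

Run:
```python
from h import *
s=st()
```

```text
18.15 [0.5109 0.0093 0.0553] [-179.97   -0.2  -176.89] F [-5.  -0.6 -1.2] M [0.16 1.81 0.04] 0.0216 54.875752329826355 [  23.   17.  -33.   -0.  -41. -110.]
```

{"name": "drive_tool", "arguments": {"increments": [[[-1,0,0,0,0],[-1,0,0,0,0],[-1,0,0,0,0],[-1,0,0,0,0]]]}}

```text
time_s: 18.65
tcp_pos: [0.5109, 0.0092, 0.0553]
eef_rot: [-180.0, -0.2, -176.9]
contact_force: [-5.4, 0.4, -1.7]
gripper_width: 0.0217
gripper_force: 54.9
```

Run:
```python
from h import *
s=st()
o=np.array([.5473,.0126]);e=np.array([np.cos(.055),np.sin(.055)])
print("tip past mouth",((s["tcp_pos"][:2]-o)@e+.112-.012)*1e3)
a=cv2.cvtColor(capture("top"),cv2.COLOR_RGB2BGR)[150:225,155:275];b=cv2.cvtColor(capture("side"),cv2.COLOR_RGB2BGR)[170:270,150:310]
cv2.imwrite("pics/fin.png",np.hstack([cv2.resize(a,(400,250),interpolation=2),cv2.resize(b,(400,250),interpolation=2)]))
```

```text
18.65 [0.5109 0.0092 0.0553] [-179.97   -0.19 -176.89] F [-5.4  0.4 -1.7] M [0.19 1.78 0.02] 0.0217 54.87556457519531 [  23.   17.  -33.   -0.  -41. -110.]
tip past mouth 63.471760130077065
```

View pics/fin.png

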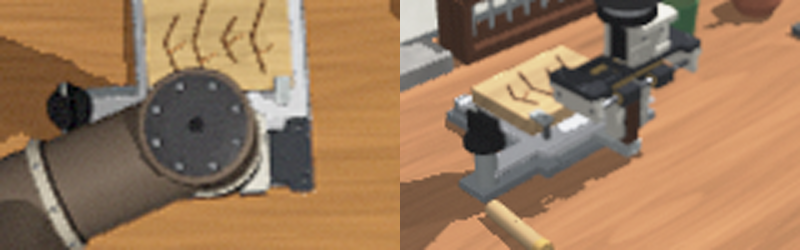

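The final view shows the gauge gripped upright in front of the slot at (630,105), the platform flat, and the knob undisturbed. Steady drag is about 5.4 N with the tip about 63 mm past the mouth, in the middle of the snug range, so I'm handing it in.

```bash
python3 -c "
from plant import job
print(job.close_job())"
```

```text
the job is handed in; nothing more can be done
None
```

The job is handed in: the knob is turned to its level mark, and the gauge is still gripped in the slot at about 5.4 N of drag, tip about 63 mm past the mouth; I judged the platform level from the knob angle and pictures, not by a direct measurement, and the hand-in returned no verdict.

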